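# Wedge the code reader into its tapered dovetail mount

### The job

Mount the code reader: set its dovetail foot on the front of the mount, narrow end towards the way, and slide it along between the two undercut rails until it wedges tight and stays clamped by itself when you let go. How far it goes differs from time to time because the gib rail is set by hand, so feel for it and push home firmly but gently (about 15 N, never hammer or force it), and leave the tube rack, its tubes and the label roll where they stand.

Things in the scene. Friction and masses are not known exactly. Their poses are not given: they have to be found in the camera images.
- mount: Fixed dark steel mount: floor plate 220 x 108 mm, 8 mm thick, carrying two rails 12 mm high (tops 20 mm above the bench). Origin: centre of the plate's underside. x: the direction the foot is slid in; z up. Bare front apron at x -110 to -30 mm; rails from x -30 mm (mouth) to +108 mm, open at both ends; way centred on y = 0.
- way_mouth (a point): Middle of the mouth of the way, on the plate's upper face (mount x -30, y 0, z 8 mm). The way narrows along +x: each rail comes in 0.08 mm per mm; half width at the floor 28.4 mm at the mouth, 17.4 mm at the far end. Rails lean in over the way 20 degrees from upright, so the foot must be slid in along x and cannot be lifted out. Friction about 0.35, give or take a fifth: the taper locks itself.
- gib_bar (a point): Top middle of the fixed back bar (mount x 39, y 51, z 25 mm; 6 mm thick) that holds the +y rail, a bright steel gib. The gib's hand setting varies up to 3 mm either way in y and is not reported, so the foot first touches both rails with its centre anywhere from mount x +26 to +64 mm, up to 1.5 mm off y = 0. The gib springs, 50 N/mm in y: past first touch the push rises some 4 to 7 N per mm.
- reader: Loose code reader, 0.24 to 0.4 kg: black housing 40 (x) x 28 (y) mm, from 14 to 66 mm high, round lens window on its -y face, on the middle of a dark steel dovetail foot 64 mm long, 14 mm high. Origin: centre of the foot's underside, z up; x points to the narrow end. Grasp the housing. Seated, its x is along the mount's x and its origin 8 mm above the bench.
- reader_nose (a point): Middle of the narrow end of the foot, at its underside (reader x +32 mm); goes in first. Foot tapers like the way: underside 39.8 mm wide here, 50 mm at the wide end (x -32), symmetrical about y = 0; top 10 mm narrower. Push low, best on the wide end face: a high push can cock the foot. A 15 N push makes the gib bear with some 15 to 25 N; under 5 N is loose, over 40 N forced.
- rack: Bystander: a beige tube rack 211 mm long (its y), 22 mm wide (its x), 77 mm tall, loose, standing alongside the mount about 150 mm to its -y side. Origin: centre of its underside.
- tube_a: Bystander: white-capped sample tube, 17 mm across, 96 mm long, standing loose in the rack. Origin: its lower end.
- tube_b: Bystander: purple-capped sample tube, 17 mm across, 96 mm long, standing loose in the rack. Origin: its lower end.
- label_roll: Bystander: white label roll lying flat, 72 mm across, 38 mm high, loose. Origin: centre of its underside.
Mind the look-alikes: they are no part of the job. Several things have the shape of the reader; the one meant has the colours described above.

How it is judged (in metres and radians):
On the way:
1. the foot lies flat on the mount's plate, narrow end at or just inside the mouth and lined up with the way (x of reader_nose in the frame of mount between -0.09 and 0.045 m and z of reader in the frame of mount between 0.005 and 0.011 m and angle between the x axis of reader and the x axis of mount, either way round below 0.2 rad and y of reader in the frame of mount between -0.015 and 0.015 m), for 0.1 s.
At the end, for the whole second after the job is handed in: the reader sits in the way, narrow end first (its nose 50 to 115 mm along the mount's x, within 5 mm of the middle, origin less than 11 mm above the bench, within 0.06 rad of the way and of upright), at rest, let go, and still clamped: the gib bears on the foot with more than 5 N (contact force between reader and gib_c0 above 5 N and x of reader_nose in the frame of mount between 0.05 and 0.115 m and y of reader in the frame of mount between -0.005 and 0.005 m and z of reader in the frame of mount below 0.011 m and angle between the x axis of reader and the x axis of mount, either way round below 0.06 rad and angle between reader's own z axis and vertical below 0.06 rad and linear speed of reader below 0.01 m/s); the robot touches nothing.
It fails at once if the gib is forced: more than 40 N between the foot and the gib (contact force between reader and gib_c0 above 40 N).
It fails at once if the reader is rammed or hammered: more than 100 N in all its contacts with the mount (contact force between reader and mount above 100 N).
It fails at once if the rack is shifted by more than 15 mm (distance of rack from where it was at the start of the episode above 0.015 m).
It fails at once if a tube is shifted by more than 20 mm (distance of any of tube_a, tube_b from where it was at the start of the episode above 0.02 m).
It fails at once if the label roll is shifted by more than 15 mm (distance of label_roll from where it was at the start of the episode above 0.015 m).
It also fails if it takes over 64 s, if anything falls off the work surface, if the arm or the gripper's body presses on something with over 40 N, if the wrist force passes 120 N, or if a joint passes its speed limit or range.

### The arm

A 6-joint arm with a two-finger parallel gripper is mounted at the origin on a cart in front of the work surface, level with it; the furniture and walls round the work are solid. World frame = base frame: x ahead of the robot, y to its left, z up, the work surface at z = 0. Lengths are in mm, angles in degrees, forces in N, time in s.
With the tool pointing down it reaches from about 300 to 850 mm from the base axis. Payload 4.2 kg.
Tool frame: the origin (TCP) lies at the very end of the fingers, on their centre line; the grasp point (between the pads) lies 19 mm behind it; z points along the fingers, y is the line along which they close (so a half turn about z gives the same grasp; the last joint's range is limited). The gripper opens to 91 mm and grips with 3 to 60 N. Pads are 32 mm wide; open, the fingers measure 118 mm over their backs; the gripper's body (76 mm by 178 mm) begins 60 mm behind the grasp point.
Start: joints at [-65.89, 18.312, 89.639, -0, 72.044, -1.146], TCP at [245.337, -520.051, 213.976] pointing down, gripper open.
Joint ranges: [-177.97, 177.97], [-48.28, 115.42], [12.27, 149.76], [-77.06, 257.06], [2.81, 150.46], [-146.56, 146.56]. Speed limits (degrees/s): [147.25, 147.25, 180, 180, 180, 180].

### API

Orientations are given as [roll, pitch, yaw] about the fixed x, y, z axes, in that order (R = Rz(yaw) Ry(pitch) Rx(roll)).
In Python, from workcell import env, eyes gives the robot as it stands.
- The arm moves only by the tool send_rows, never from a script. Its argument "targets" is text: rows parted by semicolons, each of 7 numbers parted by spaces: the shift along the tool's x, y, z in m, then the turn, a rotation vector about the tool's x, y, z in degrees, then the opening in per cent of the stroke, from 0 (shut) to 100 (fully open). A call has 1 to 12 rows; each row is the pose to reach, as a shift and turn from the pose commanded when the call began, along the tool's axes at that moment; what a row does not reach only later rows make up. A row lasts 1/12 s, in which the tool goes at most 41.7 mm and 7.16 degrees, less where a joint would pass 70% of its speed; a pose out of reach is approached as far as the arm can. A call with a gripper value outside its range is refused whole. The fingers move at their own pace and stop on an object; "grip_force" is the grip in N (left out, the last holds). Time passes only in rows, so rows that repeat a pose let the fingers close. It gives the time, the measured TCP pose, the force, the opening and the grip force at its end, in the units of the state.
- env.state(): the state, without advancing time (a new reading comes with each control period).
- eyes.grab_frame(name): name is "scene" or "side" or "wrist"; returns a dict with "image" (480x640x3 uint8, blue, green, red), "fovy" (degrees; the focal length in pixels is half the picture's height over the tangent of half this angle, whatever the lens; pixels are square), "cx", "cy" (the principal point, pixels), "eye" and "attitude" of the camera in the world. Camera axes: x right, y up, looking along -z (the intrinsics and any distortion apply to the point x, -y, -z); pixel columns grow to the right and rows downward; lengths in mm; the calibration is good to about 2 mm. A picture is of the moment at which its call begins. There is no depth.
- env.job_done(): hands the job in; it is judged then, once.
The state is a dict: "time_s": time; "qpos": joint angles; "qvel": joint speeds; "effort": joint torques, N m; "ee_pos": TCP position; "ee_rot": TCP orientation; "force": force on the tool from outside, world axes, zero at the start; "torque": the same for the moment, N m; "gripper_width": finger opening in mm; "gripper_force": force on a finger pad.
Only numpy, scipy, OpenCV 4.12 (cv2) and the standard library are available. Lean on these libraries where they do the work, as an engineer would, in place of code of your own. Each camera call takes 0.05 s, during which the arm holds its last target. There are 200 camera calls.

## Working session

There is one attempt and no reset: what is moved stays moved. The work goes in short steps, Python scripts to look and compute and a tool call to move; the robot and the scene stay as the last step left them, time stands still between calls to the robot, and variables do not carry over. Pictures are saved under pics/ and viewed, at most 10 in all, crops included, and the job is handed in when it is done.

Besides the shell and the picture viewer there is one more tool, called after "Emit:" by a JSON object that holds its "name" and its "arguments", one argument or row to a line. send_rows: Moves the arm, as the interface text tells. Its arguments: {"type":"object","properties":{"targets":{"type":"string"},"grip_force":{"type":"number"}},"required":["targets"]}

```bash
mkdir -p pics; ls
cat > h.py <<'E'
import numpy as np, cv2, json
from workcell import env, eyes
def grab(name,fn):
    f=eyes.grab_frame(name); cv2.imwrite('pics/'+fn+'.png',f['image'])
    json.dump({k:(np.array(v).tolist()) for k,v in f.items() if k!='image'},open('pics/'+fn+'.json','w'))
    return f
E
python3 - <<'E'
from h import *
for n in ('scene','side','wrist'):
    f=grab(n,n+'0'); print(n,{k:v for k,v in f.items() if k!='image'})
print(env.state())
E
```

```text
pics
scene {'fovy': 42.89051464007363, 'cx': 325.7734148177495, 'cy': 236.7749203199531, 'eye': array([-33.55830859, 755.80743296, 849.13067398]), 'attitude': array([  54.19996468,    0.36013951, -148.14538194])}
side {'fovy': 46.65956326983513, 'cx': 316.43395631640215, 'cy': 233.1984797557442, 'eye': array([ 10.49492351, 789.73182542, 545.42601585]), 'attitude': array([  65.52965935,   -0.22129244, -151.5602246 ])}
wrist {'fovy': 65.12810056477325, 'cx': 317.8156381629031, 'cy': 243.43754531443093, 'eye': array([ 315.6405536 , -487.83824658,  384.29337287]), 'attitude': array([-15.7598908 ,   0.09554106, -64.78485402])}
{'time_s': 0.15, 'qpos': array([-6.58903043e+01,  1.83438672e+01,  8.96893255e+01,  2.51519078e-04,
        7.20430891e+01, -1.14529945e+00]), 'qvel': array([-0.07436497, -0.18101241, -0.21778493, -0.05427594,  0.07719933,
       -0.039262  ]), 'effort': array([ 4.97189994e-04, -4.12773228e+01, -2.32155937e+01,  7.28168339e-02,
        4.34006983e-02, -9.23605512e-05]), 'ee_pos': array([ 245.18031111, -519.70246107,  213.31393392]), 'ee_rot': array([-1.79923738e+02, -1.76382883e-03,  2.52549162e+01]), 'force': array([-0.52811016, -0.14528205,  0.25983497]), 'torque': array([0.02294553, 0.04032033, 0.00334946]), 'gripper_force': 0.0, 'gripper_width': 91.15782852052533}
```

View pics/scene0.png

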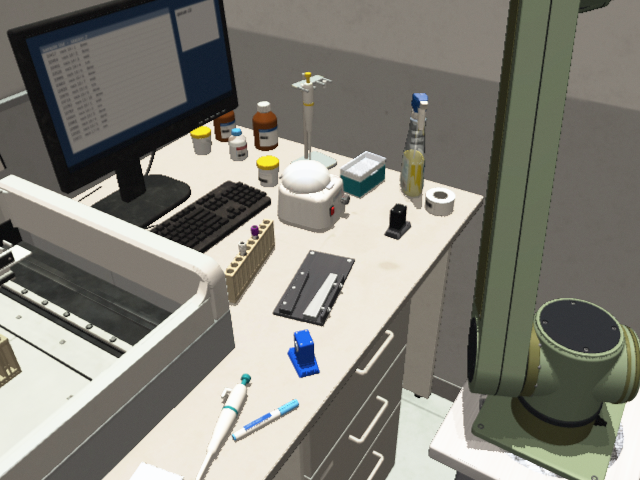

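View pics/side0.png

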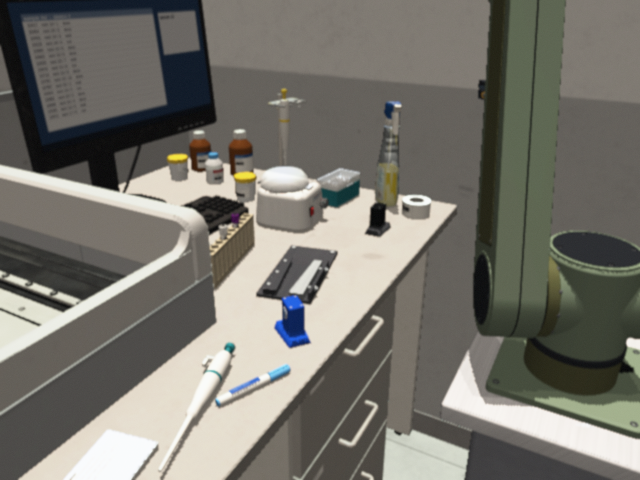

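The black unit at scene (398,222) / side (377,219) fits the reader. The blue one at scene (304,355) has the same shape but is a look-alike. The mount is at about (315,285), with its bright gib on the robot side and the apron at the far end. I'll take one enlarged crop to confirm.

Run:
```python
from h import *
a=cv2.imread('pics/scene0.png')[185:330,260:460]; b=cv2.imread('pics/side0.png')[180:325,245:445]
c=np.vstack([cv2.resize(x[:, :],None,fx=4,fy=4,interpolation=cv2.INTER_CUBIC)[:580] for x in (a,)])
cv2.imwrite('pics/crop_s.png',c)
cv2.imwrite('pics/crop_d.png',cv2.resize(b,None,fx=4,fy=4,interpolation=cv2.INTER_CUBIC))
```

```text
(no output)
```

View pics/crop_s.png

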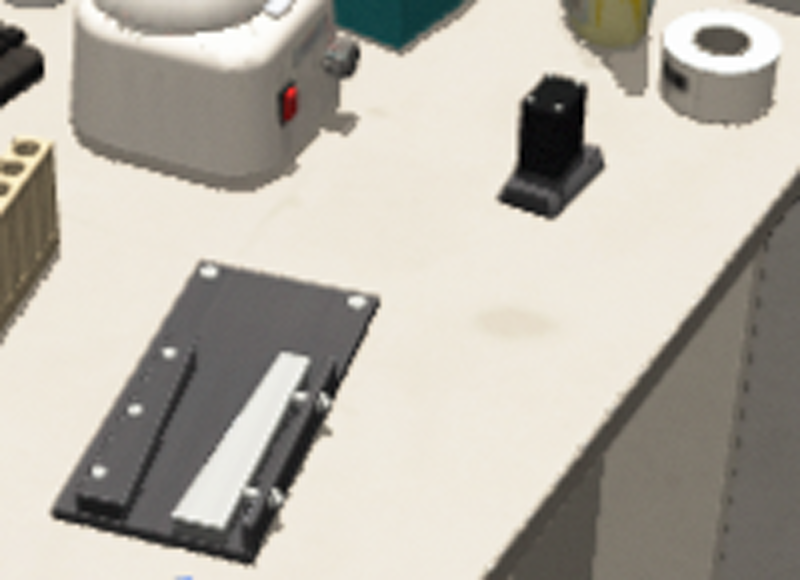

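View pics/crop_d.png

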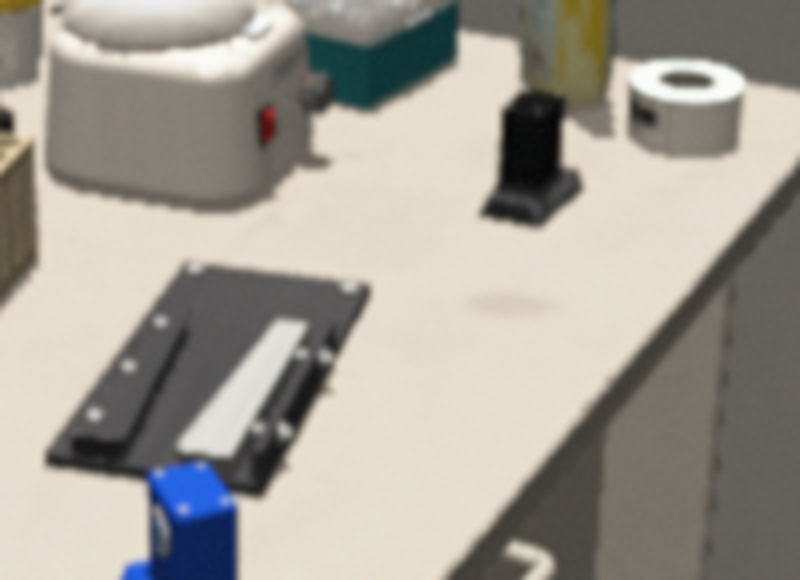

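Both crops show the same layout. The reader is black with a dark foot at scene crop (550,145), near the label roll. The mount plate corners in the scene crop are (200,262), (380,298), (252,555) and (55,512). Next I triangulate these points.

```bash
cat >> h.py <<'E'
from scipy.spatial.transform import Rotation as R
def ray(fn,u,v):
    m=json.load(open(f'pics/{fn}.json')); f=240/np.tan(np.radians(m['fovy']/2))
    d=R.from_euler('xyz',m['attitude'],degrees=True).apply([(u-m['cx'])/f,-(v-m['cy'])/f,-1]); return np.array(m['eye']),d/np.linalg.norm(d)
def onz(fn,u,v,z):
    e,d=ray(fn,u,v); return e+d*(z-e[2])/d[2]
def tri(*obs):
    A=np.zeros((3,3));b=np.zeros(3)
    for o in obs:
        e,d=ray(*o);P=np.eye(3)-np.outer(d,d);A+=P;b+=P@e
    return np.linalg.solve(A,b)
def px(fn,p):
    m=json.load(open(f'pics/{fn}.json')); f=240/np.tan(np.radians(m['fovy']/2))
    c=R.from_euler('xyz',m['attitude'],degrees=True).inv().apply(np.array(p)-m['eye']); return m['cx']-f*c[0]/c[2],m['cy']+f*c[1]/c[2]
E
python3 - <<'E'
from h import *
np.set_printoptions(precision=1,suppress=True)
S=lambda p:(260+p[0]/4,185+p[1]/4); D=lambda p:(245+p[0]/4,180+p[1]/4)
for n,s,d,z in [('FL',(200,262),(185,262),8),('FR',(380,298),(370,290),8),('NR',(252,558),(263,492),4),('NL',(55,512),(48,460),8),('top',(553,93),(533,102),66),('footnear',(550,215),(535,223),2),('footL',(500,198),(483,212),4),('footR',(604,165),(580,185),6),('roll',(721,42),(687,80),38)]:
    print(n,tri(('scene0',*S(s)),('side0',*D(d))),onz('scene0',*S(s),z),onz('side0',*D(d),z))
E
```

```text
FL [ 592.8 -172.6    3.5] [ 588.9 -167.8    8. ] [ 588.6 -164.5    8. ]
FR [ 493.8 -207.1   -5.4] [ 484.8 -192.2    8. ] [ 483.  -182.9    8. ]
NR [441.2  12.3  -1.8] [438.   17.3   4. ] [436.6  20.5   4. ]
NL [544.4  36.6  -1.6] [537.6  44.6   8. ] [535.4  49.9   8. ]
top [ 462.2 -355.3   61.6] [ 459.1 -349.1   66. ] [ 458.5 -344.9   66. ]
footnear [ 443.8 -322.3    0.4] [ 442.3 -320.3    2. ] [ 443. -319.    2.]
footL [ 477.2 -323.    -0.2] [ 474.2 -317.7    4. ] [ 474.2 -314.5    4. ]
footR [ 439.1 -384.     1.7] [ 435.2 -378.3    6. ] [ 437.3 -374.8    6. ]
roll [ 414.7 -498.2   36.2] [ 413.1 -495.4   38. ] [ 413.8 -493.7   38. ]
```

Emit:
{"name": "send_rows", "arguments": {
  "targets": "0.285 -0.076 0.004 0 0 -72 100;0.285 -0.076 0.004 0 0 -72 100;0.285 -0.076 0.004 0 0 -72 100;0.285 -0.076 0.004 0 0 -72 100;0.285 -0.076 0.004 0 0 -72 100;0.285 -0.076 0.004 0 0 -72 100;0.285 -0.076 0.004 0 0 -72 100;0.285 -0.076 0.004 0 0 -72 100;0.285 -0.076 0.004 0 0 -72 100;0.285 -0.076 0.004 0 0 -72 100;0.285 -0.076 0.004 0 0 -72 100;0.285 -0.076 0.004 0 0 -72 100"
}}

```text
time_s: 1.15
ee_pos: [470.6, -329.6, 209.7]
ee_rot: [-180.0, -0.0, 97.1]
force: [0.2, -0.1, 0.3]
gripper_width: 90.9
gripper_force: 0.0
```

Run:
```python
from h import *
grab('wrist','w1'); s=env.state(); print(s['ee_pos'],s['ee_rot'],s['qpos'])
```

```text
[ 470.50850598 -329.70118707  209.75698648] [-1.79985052e+02 -1.39899149e-02  9.70805956e+01] [-3.61671315e+01  1.84324988e+01  9.00831792e+01 -5.40100836e-05
  7.15047951e+01 -4.32477118e+01]
```

View pics/w1.png

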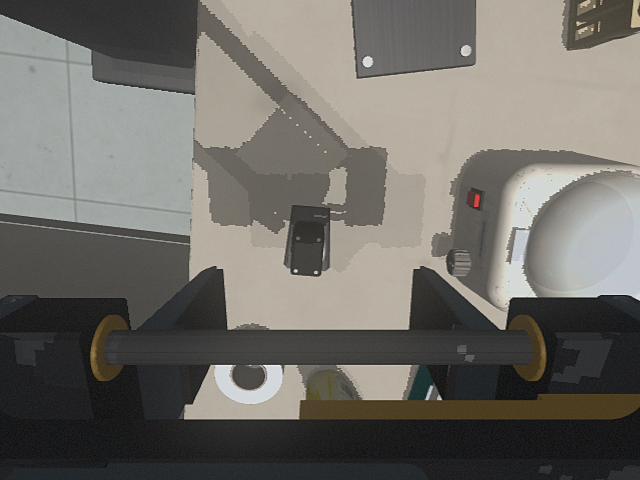

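The wrist view shows the reader at about (307,240), the plate's front corners at (358,77) and (476,66), and the label roll at (249,372). I need an enlarged crop to see which end of the foot is narrow.

Run:
```python
from h import *
a=cv2.imread('pics/w1.png')[190:290,250:370]
a=cv2.convertScaleAbs(cv2.resize(a,None,fx=6,fy=6,interpolation=cv2.INTER_CUBIC),alpha=1.8,beta=20)
cv2.imwrite('pics/cw1.png',a)
np.set_printoptions(precision=1,suppress=True)
for p in [(358,77),(476,66)]: print(onz('w1',*p,8))
```

```text
[ 492.  -196.7    8. ]
[ 597.1 -174.4    8. ]
```

View pics/cw1.png

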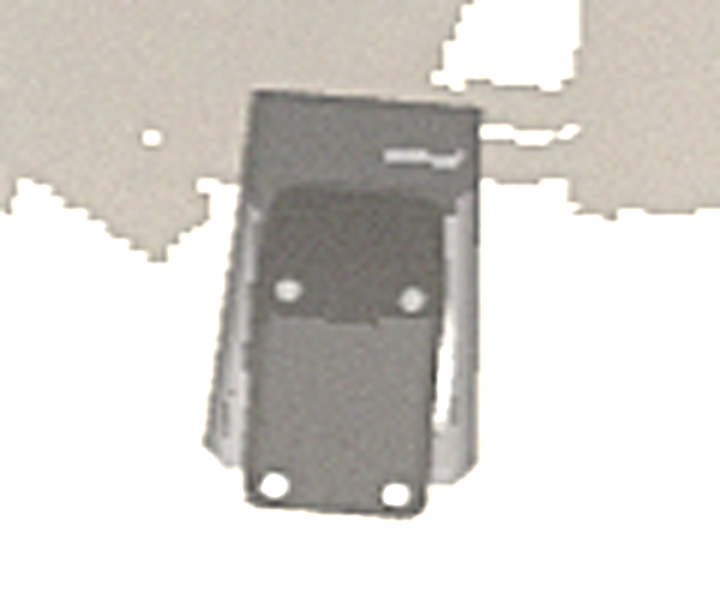

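The foot is narrower at the image top: about 230 crop px against 270 at the bottom. So the nose already points towards the mount, and the crop confirms this is the reader. Next I compute its pose.

Run:
```python
from h import *
np.set_printoptions(precision=1,suppress=True)
W=lambda p:(250+p[0]/6,190+p[1]/6)
S=lambda p:(260+p[0]/4,185+p[1]/4); D=lambda p:(245+p[0]/4,180+p[1]/4)
n1=onz('w1',*W((250,92)),1);n2=onz('w1',*W((480,107)),1);b1=onz('w1',*W((205,445)),1);b2=onz('w1',*W((477,465)),1)
print(n1,n2,b1,b2,np.linalg.norm(n1-n2))
t=[onz('w1',*W(p),66) for p in [(288,290),(413,299),(273,486),(397,495)]]
print(np.array(t),np.mean(t,0))
f=(t[0]+t[1]-t[2]-t[3]);print('yaw top',np.degrees(np.arctan2(f[1],f[0])))
f=n1-b1;g=n2-b2;h=f/np.linalg.norm(f)+g/np.linalg.norm(g);print('yaw foot',np.degrees(np.arctan2(h[1],h[0])), np.linalg.norm(f),(n1+n2)/2)
h/=np.linalg.norm(h);print('origin from nose',(n1+n2)/2-32*h)
print('tri',tri(('w1',*W((343,392))),('scene0',*S((553,93))),('side0',*D((533,102)))))
```

```text
[ 443.7 -323.6    1. ] [ 482.9 -321.3    1. ] [ 442.4 -387.6    1. ] [ 490.9 -385.4    1. ] 39.24212622529629
[[ 455.3 -339.8   66. ]
 [ 473.4 -338.9   66. ]
 [ 456.4 -369.9   66. ]
 [ 474.8 -369.1   66. ]] [ 465.  -354.4   66. ]
yaw top 92.30696145321967
yaw foot 92.94699519553407 64.05971837386792 [ 463.3 -322.5    1. ]
origin from nose [ 465.  -354.4    1. ]
tri [ 463.6 -356.6   60.6]
```

Emit:
{"name": "send_rows", "arguments": {
  "targets": "-0.024 -0.0085 0.03 0 0 4.3 100;-0.024 -0.0085 0.07 0 0 4.3 100;-0.024 -0.0085 0.11 0 0 4.3 100;-0.024 -0.0085 0.145 0 0 4.3 100;-0.024 -0.0085 0.17 0 0 4.3 100;-0.024 -0.0085 0.182 0 0 4.3 100;-0.024 -0.0085 0.188 0 0 4.3 100;-0.024 -0.0085 0.188 0 0 4.3 100"
}}

```text
time_s: 1.87
ee_pos: [464.4, -354.4, 20.6]
ee_rot: [-179.9, -0.1, 92.8]
force: [-0.1, 0.5, 0.9]
gripper_width: 91.6
gripper_force: 0.0
```

Emit:
{"name": "send_rows", "arguments": {
  "targets": "0 0 0 0 0 0 20;0 0 0 0 0 0 20;0 0 0 0 0 0 20;0 0 0 0 0 0 20;0 0 0 0 0 0 20;0 0 0 0 0 0 20;0 0 0 0 0 0 20;0 0 0 0 0 0 20",
  "grip_force": 30
}}

```text
time_s: 2.53
ee_pos: [465.3, -354.6, 22.1]
ee_rot: [180.0, 0.0, 93.0]
force: [-0.3, 0.4, 0.1]
gripper_width: 40.3
gripper_force: 0.0
```

Emit:
{"name": "send_rows", "arguments": {
  "targets": "0 0 0 0 0 0 0;0 0 0 0 0 0 0;0 0 0 0 0 0 0;0 0 0 0 0 0 0;0 0 0 0 0 0 0;0 0 0 0 0 0 0"
}}

```text
time_s: 3.03
ee_pos: [465.1, -354.6, 21.9]
ee_rot: [-180.0, -0.0, 93.0]
force: [-1.9, 0.4, 1.0]
gripper_width: 27.6
gripper_force: 30.0
```

Emit:
{"name": "send_rows", "arguments": {
  "targets": "0 0 -0.01 0 0 0 0;0 0 -0.03 0 0 0 0;0 0 -0.05 0 0 0 0;0 0 -0.06 0 0 0 0;0 0 -0.06 0 0 0 0"
}}

```text
time_s: 3.45
ee_pos: [466.8, -355.7, 84.6]
ee_rot: [179.8, 0.2, 93.0]
force: [0.2, -0.2, -3.9]
gripper_width: 28.0
gripper_force: 30.0
```

Emit:
{"name": "send_rows", "arguments": {
  "targets": "0.01 0.005 -0.03 0 0 0 0;0.035 0.015 -0.048 0 0 -2 0;0.065 0.03 -0.048 0 0 -4 0;0.1 0.045 -0.048 0 0 -6 0;0.135 0.061 -0.048 0 0 -8 0;0.165 0.076 -0.048 0 0 -9 0;0.18 0.083 -0.048 0 0 -9 0;0.185 0.085 -0.048 0 0 -9 0;0.185 0.085 -0.048 0 0 -9 0;0.185 0.085 -0.048 0 0 -9 0"
}}

```text
time_s: 4.28
ee_pos: [540.0, -165.8, 129.2]
ee_rot: [-179.9, -0.0, 102.0]
force: [0.2, -1.2, -2.7]
gripper_width: 28.2
gripper_force: 30.0
```

Run:
```python
from h import *
grab('wrist','w2'); s=env.state(); print(s['ee_pos'],s['ee_rot'],s['force'])
```

```text
[ 539.95044721 -166.31160034  129.4008115 ] [-1.79926393e+02  6.04039297e-03  1.01922435e+02] [-1.08262257 -0.11328528 -3.20389951]
```

View pics/w2.png

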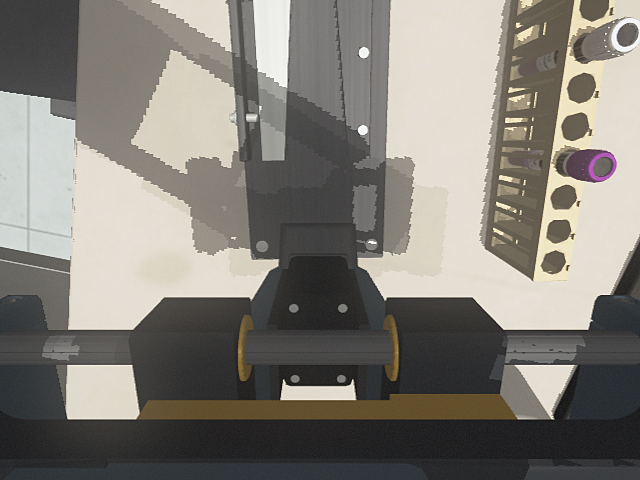

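The wrist view shows the apron screws at (262,246) and (372,244), the plate's front corners at about (250,258) and (383,258), the plate's right edge running from (389,0) to (382,250), and the gib's front end at (262–285,160). The reader's nose is at (280–356,224).

Run:
```python
from h import *
np.set_printoptions(precision=1,suppress=True)
def rep(n,a,b):
    a,b=np.array(a),np.array(b); d=b-a; print(n,a,b,'mid',(a+b)/2,'len',np.linalg.norm(d),'ang',np.degrees(np.arctan2(d[1],d[0])))
rep('screws w1',onz('w1',368,62,9),onz('w1',466,51,9))
rep('screws w2',onz('w2',262,246,9),onz('w2',372,244,9))
rep('corners w2',onz('w2',250,258,8),onz('w2',383,258,8))
rep('right edge',onz('w2',382,250,8),onz('w2',389,0,8))
rep('railscrews',onz('w2',363,130,20),onz('w2',363,52,20))
print('triscrew',tri(('w1',368,62),('w2',262,246)),tri(('w1',466,51),('w2',372,244)))
rep('gibfront z20',onz('w2',262,160,20),onz('w2',285,160,20))
# nose top edge: underside height 129.4-22=107.5 -> top z 121.5
rep('nose',onz('w2',280,224,121.5),onz('w2',356,224,121.5))
rep('nose bottom',onz('w2',280,224,107.5),onz('w2',356,224,107.5))
rep('hscrews',onz('w2',294,308,173.5),onz('w2',343,308,173.5));rep('hscr2',onz('w2',295,379,173.5),onz('w2',342,379,173.5))
```

```text
screws w1 [ 499.  -183.3    9. ] [ 584.9 -163.6    9. ] mid [ 542.  -173.5    9. ] len 88.16770419618436 ang 12.94441583586776
screws w2 [ 498.2 -183.3    9. ] [ 584.6 -163.3    9. ] mid [ 541.4 -173.3    9. ] len 88.73023235123367 ang 13.03985167274564
corners w2 [ 490.2 -195.7    8. ] [ 596.6 -173.2    8. ] mid [ 543.4 -184.5    8. ] len 108.69468199072485 ang 11.958183285970833
right edge [ 594.  -166.8    8. ] [553.7   7.    8. ] mid [573.9 -79.9   8. ] len 178.37508605057644 ang 103.06650058672619
railscrews [555.3 -79.8  20. ] [543.3 -30.6  20. ] mid [549.3 -55.2  20. ] len 50.622633879348435 ang 103.81403074138562
triscrew [ 498.6 -183.3    9.5] [ 584.9 -163.5    8.6]
gibfront z20 [ 488.3 -115.4   20. ] [ 504.7 -111.9   20. ] mid [ 496.5 -113.7   20. ] len 16.778224712180865 ang 11.943814158391433
nose [ 515.3 -134.9  121.5] [ 551.5 -127.3  121.5] mid [ 533.4 -131.1  121.5] len 37.03519121847444 ang 11.952961514518858
nose bottom [ 514.5 -138.4  107.5] [ 553.6 -130.1  107.5] mid [ 534.1 -134.2  107.5] len 39.93507654072559 ang 11.952961514518847
hscrews [ 528.9 -152.4  173.5] [ 546.6 -148.6  173.5] mid [ 537.7 -150.5  173.5] len 18.05814769281626 ang 11.966372398070328
hscr2 [ 535.  -182.   173.5] [ 553.  -178.2  173.5] mid [ 544.  -180.1  173.5] len 18.351320563256103 ang 11.979179670650945
```

Emit:
{"name": "send_rows", "arguments": {
  "targets": "0.019 -0.001 0.01 0 0 -1 0;0.019 -0.001 0.035 0 0 -1 0;0.019 -0.001 0.06 0 0 -1 0;0.019 -0.001 0.08 0 0 -1 0;0.019 -0.001 0.09 0 0 -1 0;0.019 -0.001 0.094 0 0 -1 0;0.019 -0.001 0.095 0 0 -1 0;0.019 -0.001 0.096 0 0 -1 0;0.019 -0.001 0.096 0 0 -1 0"
}}

```text
time_s: 5.08
ee_pos: [536.6, -147.7, 35.0]
ee_rot: [179.9, 0.1, 102.9]
force: [-0.0, -0.6, -3.0]
gripper_width: 27.8
gripper_force: 30.0
```

Emit:
{"name": "send_rows", "arguments": {
  "targets": "0 0 0.001 0 0 0 0;0 0 0.0015 0 0 0 0;0 0 0.002 0 0 0 0;0 0 0.0025 0 0 0 0;0 0 0.003 0 0 0 0;0 0 0.003 0 0 0 0;0 0 0.003 0 0 0 0"
}}

```text
time_s: 5.67
ee_pos: [535.7, -147.1, 30.9]
ee_rot: [-180.0, 0.0, 103.0]
force: [-0.7, -1.1, -2.9]
gripper_width: 27.9
gripper_force: 30.0
```

Emit:
{"name": "send_rows", "arguments": {
  "targets": "0 0 0.0005 0 0 0 0;0 0 0.001 0 0 0 0;0 0 0.001 0 0 0 0;0 0 0.001 0 0 0 0;0 0 0.001 0 0 0 0"
}}

```text
time_s: 6.08
ee_pos: [535.7, -147.1, 29.9]
ee_rot: [180.0, 0.0, 103.0]
force: [0.1, 0.2, -3.6]
gripper_width: 27.6
gripper_force: 30.0
```

Emit:
{"name": "send_rows", "arguments": {
  "targets": "0 0 0.0005 0 0 0 0;0 0 0.001 0 0 0 0;0 0 0.001 0 0 0 0;0 0 0.001 0 0 0 0;0 0 0.001 0 0 0 0"
}}

```text
time_s: 6.5
ee_pos: [535.7, -147.1, 29.9]
ee_rot: [180.0, 0.0, 103.0]
force: [-1.8, 0.3, 5.1]
gripper_width: 27.9
gripper_force: 30.0
```

Emit:
{"name": "send_rows", "arguments": {
  "targets": "0.002 0 -0.0007 0 0 0 0;0.007 0 -0.0007 0 0 0 0;0.012 0 -0.0007 0 0 0 0;0.017 0 -0.0007 0 0 0 0;0.022 0 -0.0007 0 0 0 0;0.027 0 -0.0007 0 0 0 0;0.031 0 -0.0007 0 0 0 0;0.034 0 -0.0007 0 0 0 0;0.036 0 -0.0007 0 0 0 0;0.036 0 -0.0007 0 0 0 0"
}}

```text
time_s: 7.33
ee_pos: [527.8, -111.4, 29.9]
ee_rot: [180.0, -0.0, 103.0]
force: [0.1, 1.1, 3.5]
gripper_width: 28.0
gripper_force: 30.0
```

Emit:
{"name": "send_rows", "arguments": {
  "targets": "0.002 0 0 0 0 0 0;0.006 0 0 0 0 0 0;0.01 0 0 0 0 0 0;0.015 0 0 0 0 0 0;0.02 0 0 0 0 0 0;0.025 0 0 0 0 0 0;0.03 0 0 0 0 0 0;0.033 0 0 0 0 0 0;0.035 0 0 0 0 0 0;0.036 0 0 0 0 0 0;0.036 0 0 0 0 0 0"
}}

```text
time_s: 8.25
ee_pos: [519.6, -76.4, 29.9]
ee_rot: [180.0, 0.0, 103.0]
force: [0.8, -1.0, 5.4]
gripper_width: 28.0
gripper_force: 30.0
```

Emit:
{"name": "send_rows", "arguments": {
  "targets": "0.001 0 -0.0003 0 0 0 0;0.003 0 -0.0003 0 0 0 0;0.005 0 -0.0003 0 0 0 0;0.007 0 -0.0003 0 0 0 0;0.009 0 -0.0003 0 0 0 0;0.011 0 -0.0003 0 0 0 0;0.013 0 -0.0003 0 0 0 0;0.015 0 -0.0003 0 0 0 0;0.015 0 -0.0003 0 0 0 0"
}}

```text
time_s: 9.0
ee_pos: [516.0, -61.8, 29.9]
ee_rot: [-180.0, -0.0, 103.0]
force: [0.7, -0.0, 2.7]
gripper_width: 28.2
gripper_force: 30.0
```

Run:
```python
from h import *
grab('wrist','w3'); s=env.state(); print(s['ee_pos'],s['ee_rot'],s['force'])
a=cv2.imread('pics/w3.png')[0:300,200:440]
cv2.imwrite('pics/cw3.png',cv2.convertScaleAbs(cv2.resize(a,None,fx=2,fy=2,interpolation=cv2.INTER_CUBIC),alpha=1.6,beta=20))
```

```text
[515.96283284 -61.77584087  29.90440698] [-1.79985628e+02 -3.69861961e-02  1.02950137e+02] [-0.02086     0.59317092  4.5917898 ]
```

View pics/cw3.png

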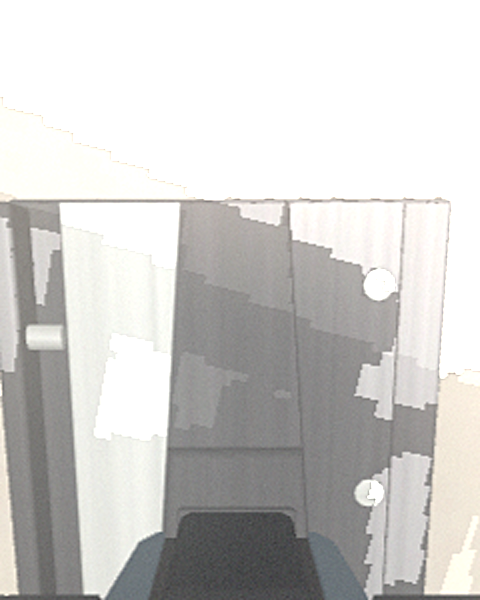

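Emit:
{"name": "send_rows", "arguments": {
  "targets": "0 0 0 0 0 0 50;0 0 0 0 0 0 50;0 0 0 0 0 0 50;0 0 0 0 0 0 50;0 0 0 0 0 0 50;0 0 -0.01 0 0 0 50;0 0 -0.03 0 0 0 50;0 0 -0.055 0 0 0 50;0 0 -0.06 0 0 0 50;-0.03 0 -0.06 0 0 0 50;-0.06 0 -0.06 0 0 0 0;-0.07 0 -0.06 0 0 0 0"
}}

```text
time_s: 10.05
ee_pos: [533.1, -133.3, 90.6]
ee_rot: [179.9, 0.1, 102.9]
force: [-0.6, -0.7, 0.4]
gripper_width: 35.0
gripper_force: 0.0
```

Emit:
{"name": "send_rows", "arguments": {
  "targets": "0 0 0 0 0 0 0;0 0 0 0 0 0 0;0 0 0.01 0 0 0 0;0 0 0.035 0 0 0 0;0 0 0.06 0 0 0 0;0 0 0.07 0 0 0 0;0 0 0.074 0 0 0 0;0 0 0.075 0 0 0 0;0 0 0.075 0 0 0 0;0 0 0.075 0 0 0 0",
  "grip_force": 20
}}

```text
time_s: 10.88
ee_pos: [532.8, -130.5, 16.0]
ee_rot: [179.9, 0.1, 103.0]
force: [0.2, -0.5, 0.4]
gripper_width: 0.4
gripper_force: 0.0
```

Run:
```python
from h import *
s=env.state(); print(s['ee_pos'],s['ee_rot'],s['force'],s['gripper_width'])
```

```text
[ 532.8047205  -130.50172518   15.96871085] [1.79889129e+02 6.08846398e-02 1.02976024e+02] [ 0.17940256 -0.5073841   0.36089201] 0.36161261437116493
```

Emit:
{"name": "send_rows", "arguments": {
  "targets": "0.002 -0.001 0.003 0 0 0 0;0.006 -0.001 0.003 0 0 0 0;0.011 -0.001 0.003 0 0 0 0;0.015 -0.001 0.003 0 0 0 0;0.017 -0.001 0.003 0 0 0 0;0.018 -0.001 0.003 0 0 0 0;0.018 -0.001 0.003 0 0 0 0"
}}

```text
time_s: 11.47
ee_pos: [526.9, -112.9, 12.0]
ee_rot: [180.0, 0.0, 103.0]
force: [0.8, -0.6, 0.4]
gripper_width: 0.8
gripper_force: 0.0
```

Emit:
{"name": "send_rows", "arguments": {
  "targets": "0.001 0 0 0 0 0 0;0.002 0 0 0 0 0 0;0.003 0 0 0 0 0 0;0.004 0 0 0 0 0 0;0.005 0 0 0 0 0 0;0.006 0 0 0 0 0 0;0.007 0 0 0 0 0 0;0.008 0 0 0 0 0 0;0.009 0 0 0 0 0 0;0.009 0 0 0 0 0 0"
}}

```text
time_s: 12.3
ee_pos: [524.8, -104.2, 11.9]
ee_rot: [-180.0, -0.0, 103.0]
force: [0.9, 0.9, 0.1]
gripper_width: -0.2
gripper_force: 0.1
```

Emit:
{"name": "send_rows", "arguments": {
  "targets": "0.001 0 0 0 0 0 0;0.002 0 0 0 0 0 0;0.003 0 0 0 0 0 0;0.004 0 0 0 0 0 0;0.005 0 0 0 0 0 0;0.005 0 0 0 0 0 0"
}}

```text
time_s: 12.8
ee_pos: [523.6, -99.4, 11.9]
ee_rot: [-180.0, -0.0, 103.0]
force: [0.2, -0.1, 0.2]
gripper_width: 0.6
gripper_force: 0.1
```

Emit:
{"name": "send_rows", "arguments": {
  "targets": "0.001 0 0 0 0 0 0;0.002 0 0 0 0 0 0;0.0025 0 0 0 0 0 0;0.003 0 0 0 0 0 0;0.003 0 0 0 0 0 0"
}}

```text
time_s: 13.22
ee_pos: [522.9, -96.6, 11.9]
ee_rot: [-180.0, -0.0, 103.0]
force: [-0.5, -0.2, 0.4]
gripper_width: 0.2
gripper_force: 0.4
```

Emit:
{"name": "send_rows", "arguments": {
  "targets": "0.001 0 0 0 0 0 0;0.002 0 0 0 0 0 0;0.003 0 0 0 0 0 0;0.003 0 0 0 0 0 0"
}}

```text
time_s: 13.55
ee_pos: [522.6, -94.6, 12.0]
ee_rot: [180.0, 0.1, 103.0]
force: [0.0, -5.4, -0.4]
gripper_width: 0.5
gripper_force: 2.6
```

Emit:
{"name": "send_rows", "arguments": {
  "targets": "0 0 0 0 0 0 0;0.0005 0 0 0 0 0 0;0.001 0 0 0 0 0 0;0.001 0 0 0 0 0 0;0.001 0 0 0 0 0 0"
}}

```text
time_s: 13.97
ee_pos: [522.5, -94.3, 12.0]
ee_rot: [180.0, 0.2, 103.0]
force: [-0.2, -8.1, -1.2]
gripper_width: 0.4
gripper_force: 3.9
```

Emit:
{"name": "send_rows", "arguments": {
  "targets": "0.0005 0 0 0 0 0 0;0.001 0 0 0 0 0 0;0.0015 0 0 0 0 0 0;0.0015 0 0 0 0 0 0;0.0015 0 0 0 0 0 0"
}}

```text
time_s: 14.38
ee_pos: [522.4, -93.8, 12.0]
ee_rot: [180.0, 0.3, 103.1]
force: [-0.4, -11.1, -1.4]
gripper_width: 0.6
gripper_force: 5.6
```

Emit:
{"name": "send_rows", "arguments": {
  "targets": "0.0005 0 0 0 0 0 0;0.001 0 0 0 0 0 0;0.0015 0 0 0 0 0 0;0.0018 0 0 0 0 0 0;0.0018 0 0 0 0 0 0;0.0018 0 0 0 0 0 0"
}}

```text
time_s: 14.88
ee_pos: [522.2, -93.2, 12.1]
ee_rot: [180.0, 0.4, 103.1]
force: [0.2, -16.2, -2.5]
gripper_width: 0.6
gripper_force: 7.7
```

Emit:
{"name": "send_rows", "arguments": {
  "targets": "-0.002 0 0 0 0 0 0;-0.005 0 0 0 0 0 0;-0.012 0 0 0 0 0 0;-0.02 0 0 0 0 0 0;-0.03 0 0 0 0 0 0;-0.03 0 -0.02 0 0 0 0;-0.03 0 -0.06 0 0 0 0;-0.03 0 -0.1 0 0 0 0;-0.03 0 -0.12 0 0 0 0;-0.03 0 -0.12 0 0 0 0"
}}

```text
time_s: 15.72
ee_pos: [531.7, -120.1, 137.3]
ee_rot: [179.4, 0.3, 102.9]
force: [0.5, -0.4, 0.0]
gripper_width: 0.3
gripper_force: 0.0
```

Run:
```python
from h import *
np.set_printoptions(precision=1,suppress=True)
grab('wrist','w4'); s=env.state(); print(s['ee_pos'],s['ee_rot'],s['force'])
grab('scene','s4')
a=cv2.imread('pics/w4.png')[0:480,140:500]; a=cv2.convertScaleAbs(a,alpha=1.5,beta=15)
b=cv2.imread('pics/s4.png')[230:340,250:370]; b=cv2.resize(b,(440,403),interpolation=cv2.INTER_CUBIC)
c=np.zeros((480,800,3),np.uint8); c[:,:360]=a; c[:403,360:]=b
cv2.imwrite('pics/c4.png',c)
```

```text
[ 530.  -119.6  134.5] [179.7   0.2 102.9] [-0.2  0.5 -0.2]
```

View pics/c4.png

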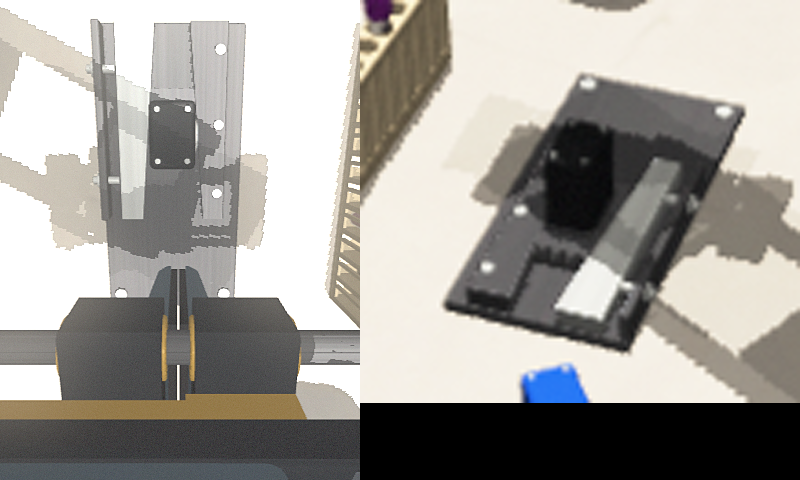

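The reader stands upright in the way. Its housing screws are at crop (157,109), (188,109), (158,161) and (188,161). I'll check the pose in the mount frame.

Run:
```python
from h import *
np.set_printoptions(precision=1,suppress=True)
def m(p): d=np.array(p)[:2]-[519.2,-77.0]; a=np.radians(103); return np.array([d[0]*np.cos(a)+d[1]*np.sin(a),-d[0]*np.sin(a)+d[1]*np.cos(a)])
t=np.array([m(onz('w4',140+u,v,74)) for u,v in [(157,109),(188,109),(158,161),(188,161)]])
print(t,t.mean(0)); f=t[0]+t[1]-t[2]-t[3]; print(np.degrees(np.arctan2(f[1],f[0])))
print('apron screw check',m(onz('w4',140+121,293,9)))
```

```text
[[ 46.8   8.2]
 [ 46.8 -10. ]
 [ 16.9   8.1]
 [ 16.9 -10.2]] [31.8 -1. ]
0.25118114023908755
apron screw check [-98.2  44.4]
```

```bash
python3 -c "
from h import *
print(env.job_done())"
```

```text
the job is handed in; nothing more can be done
None
```

I mounted the reader and handed the job in at about 16 s of the 64 s limit. It went in narrow end first and wedged under a push of about 16 N, with its nose about 64 mm along the mount. It is about 1 mm off the middle, straight and let go. I couldn't measure the gib's clamping force directly.

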